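# Close the slit lamp's supply bay

## Robot

A 7-joint arm with a two-finger parallel gripper is mounted at the origin on the work surface. World frame = base frame: x ahead of the robot, y to its left, z up, the work surface at z = 0. Lengths are in m, angles in degrees, forces in N, time in s.
With the tool pointing down it reaches from about 0.425 to 0.875 m from the base axis. Payload 8.4 kg.
Tool frame: the origin (TCP) lies at the very end of the fingers, on their centre line; the grasp point (between the pads) lies 19 mm behind it (tcp_to_grasp is the z of the grasp point in the tool frame, in m); z points along the fingers, y is the line along which they close (so a half turn about z gives the same grasp; the last joint's range is limited). The gripper opens to 85 mm and grips with 20 to 120 N. Pads are 22 mm wide; open, the fingers measure 114 mm over their backs; the gripper's body (76 mm by 85 mm) begins 54 mm behind the grasp point. The pads swing forward as they close: fully open they stand 13 mm farther back than shut.
Start: joints at [63.472, 19.091, 2.286, 83.961, -0.768, 76.965, -3.352], TCP at [0.231, -0.607, 0.231] pointing down, gripper open.
Joint ranges: [-147.57, 147.57], [-21.85, 119.76], [-74.77, 79.35], [14.55, 137.4], [-85.83, 265.84], [4.83, 119.75], [-152.11, 152.11]. Speed limits (degrees/s): [127.2, 127.2, 159.86, 159.86, 180, 180, 180].

## Interface

Orientations are given as a 3x3 rotation matrix whose columns are the frame's x, y, z axes.
In Python, from rig import * gives the robot as it stands.
- The arm moves only by the shell command python3 -m inch 'ROWS'. ROWS is JSON, a list of rows, each an object with "delta_rot": the turn, a rotation vector about the tool's x, y, z in rad, a list of three; "slide": the shift along the tool's x, y, z in cm, a list of three; "jaw": the opening, from -1 (shut) to 1 (fully open), so that 0 is half open. A call has 1 to 5 rows; each row is the pose to reach, as a shift and turn from the pose commanded when the call began, along the tool's axes at that moment; what a row does not reach only later rows make up. A row lasts 1/10 s, in which the tool goes at most 50 mm and 8.59 degrees, less where a joint would pass 70% of its speed; a pose out of reach is approached as far as the arm can. A call with a gripper value outside its range is refused whole. The fingers move at their own pace and stop on an object; the grip force is fixed at half the most. Time passes only in rows, so rows that repeat a pose let the fingers close. It gives the time, the measured TCP pose, the force, the opening and the grip force at its end, in the units of the state.
- get_obs(): the state, without advancing time (a new reading comes with each control period).
- camera(name): name is "side" or "top" or "wrist"; returns a dict with "color" (480x640x3 uint8, red, green, blue), "vfov" (degrees; the focal length in pixels is half the picture's height over the tangent of half this angle, whatever the lens; pixels are square), "cx", "cy" (the principal point, pixels), "dist_coeffs" ([k1, k2, p1, p2, k3] as OpenCV has them; the pictures are not rectified), "rvec" (rotation vector, rad) and "tvec" (3), from world to camera coordinates, as OpenCV has them; the wrist camera has in their place "tool_from_camera" (4x4, takes a point from camera to tool coordinates, whose origin is the TCP and whose axes are the flange's). Camera axes: x right, y down, z forward; pixel columns grow to the right and rows downward; lengths in m; the calibration is good to about 2 mm. A picture is of the moment at which its call begins: read the wrist's pose just before it. There is no depth.
- job_done(): hands the job in; it is judged then, once.
The state is a dict: "clock": time; "joint_positions": joint angles; "joint_velocities": joint speeds; "joint_efforts": joint torques, N m; "position": TCP position; "tcp_rot": TCP orientation; "ft_force": force on the tool from outside, world axes, zero at the start; "moment": the same for the moment, N m; "opening": opening from 0.0 (shut) to 1.0 (fully open); "gripper_force": force on a finger pad.
Only numpy, scipy, OpenCV 4.12 (cv2) and the standard library are available. Lean on these libraries where they do the work, as an engineer would, in place of code of your own. Each camera call takes 0.05 s, during which the arm holds its last target. There are 200 camera calls.

## Task

The cover board of the slit lamp's supply console has been slid aside. With the fingertips, push it gently along its rails back over the open bay until it drops into its notches, flush with the console's fixed deck; then press down on its rubber mat from above and finish while still holding it pressed down there, so that I can screw it on. Push and press with the fingers only: the board must not be lifted or tipped up, and leave the other things where they are.

Things in the scene. Friction and masses are not known exactly. Their poses are not given: they have to be found in the camera images.
- console: Grey sheet-metal console, 500 x 196 mm, fixed on the table. Origin: centre of its underside; z up; x runs along the rails in the closing direction, towards the end with the control knob. Two steel rails, 62 to 92 mm either side of the middle, running face 90 mm up. Between them, at x -250 to -90 mm, a low parking deck, top 78 mm up; then the open bay, with parts inside up to 60 mm.
- closed (a point): Where the origin of the cover board belongs when closed: fixed to the console, 30 mm along its x, 90 mm above the table (3 mm of play along the rails). Beyond it, from x +136 to +250 mm of the console, is the fixed control deck, top 106 mm up, with a knob 18 mm high. The side walls stand 14 mm above the rails and guide the board with 2 mm of play at each side.
- cover: White loose board, 200 (x, along the rails) x 180 x 16 mm, 0.35 to 0.65 kg. Origin: centre of its underside; axes as the console's. It glides on four 8 mm studs, underside 98 mm above the table, with 2 to 5 N of friction, and starts 40 to 130 mm short of closed. There the studs fall into notches and it drops 8 mm, stopped both ways. A finger pushing on can hold the edge up: easing off lets it fall.
- cover_edge (a point): Middle of the board's trailing edge face, at half thickness: the place to push. The face is upright, 180 mm wide and 16 mm high, and looks towards the console's -x, over the parking deck.
- mat: Black ribbed rubber mat fixed on top of the board, 150 (x) x 130 (y) x 2 mm, centred, standing 2 mm proud. Origin: centre of its underside, on the board's top face; the mat's top is 108 mm above the table once the board is closed.
- dropper: Small white dropper bottle, diameter 30 mm, 62 mm high, standing on the control deck. Origin: centre of its underside.
- lens: Trial lens in a steel ring, diameter 38 mm, 4 mm thick, with a tab, lying on the control deck. Origin: centre of its underside.
- screwdriver: Screwdriver 190 mm long lying on the table beside the console, on the far side from the robot. Origin: on its underside, about mid-length.
- occluder: Black eye-cover paddle with a flat disc of 64 mm and a 130 mm handle, lying on the table. Origin: underside, where handle and disc meet.
- mug: White mug, diameter 80 mm, 95 mm high, on the table. Origin: centre of its underside.
- fuses: Small cardboard box, 70 x 45 x 30 mm, on the table. Origin: centre of its underside.
- jar: Amber glass jar, diameter 60 mm, 75 mm high, on the table. Origin: centre of its underside.

How it is judged (in metres and radians):
On the way:
1. the cover board has slid to the closed place and dropped into its notches (x of cover in the frame of console between 0.024 and 0.036 m and y of cover in the frame of console between -0.005 and 0.005 m and z of cover in the frame of console below 0.0925 m and angle between cover's own z axis and vertical below 0.02 rad), for 0.2 s.
At the end, for the whole second after the job is handed in: The board lies in its notches: centre within 6 mm of the closed place along the rails and 5 mm across, underside within 2.5 mm of the rails' running face, level within 0.02 rad and at rest, and the fingers press on its rubber mat with more than 2 N (all of step 1 and contact force between the fingers and mat above 2 N and linear speed of cover below 0.02 m/s); the arm keeps its last pose, push and grip.
It fails at once if the board is lifted off its rails or tipped up (z of cover in the frame of console above 0.106 m or angle between cover's own z axis and vertical above 0.12 rad).
It fails at once if the board is pushed or pressed with more than 50 N (contact force between the fingers and cover above 50 N).
It fails at once if the arm or the gripper's body, rather than the fingers, pushes on the board (contact force between the arm and cover above 3 N).
It fails at once if one of the other things is moved by more than 20 mm or tipped (distance of any of dropper, lens, screwdriver, occluder, mug, fuses, jar from where it was at the start of the episode above 0.02 m or angle between any of dropper, lens, occluder, mug, fuses, jar's own z axis and vertical above 0.3 rad).
It also fails if it takes over 35 s, if anything falls off the work surface, if the arm or the gripper's body presses on something with over 40 N, if the wrist force passes 120 N, or if a joint passes its speed limit or range.

## Working session

There is one attempt and no reset: what is moved stays moved. The work goes in short steps, Python scripts to look and compute and a shell command to move; the robot and the scene stay as the last step left them, time stands still between calls to the robot, and variables do not carry over. Pictures are saved under pics/ and viewed, at most 10 in all, crops included, and the job is handed in when it is done.

```bash
mkdir -p pics; ls; python3 - <<'E'
from rig import *
import cv2
o=get_obs();print(o)
for n in("top","side"):
    c=camera(n);cv2.imwrite(f"pics/{n}0.png",c["color"][:,:,::-1]);print(n,{k:v for k,v in c.items() if k!="color"})
E
```

```text
pics
{'clock': 0.0, 'joint_positions': array([63.47353048, 19.13427027,  2.28452019, 84.01251586, -0.76676985,
       76.96668185, -3.35028258]), 'joint_velocities': array([-0.1045701 ,  0.11087734, -0.08460234,  0.00720112, -0.09394588,
        0.03315702, -0.00752338]), 'joint_efforts': array([-3.97764034e-04, -6.58560419e+01,  1.36538912e+00, -4.05571854e+01,
        1.69019331e-02,  1.26656817e-02, -6.26393989e-05]), 'position': array([ 0.23107004, -0.60703185,  0.23038049]), 'tcp_rot': array([[ 9.34555477e-01,  3.55816698e-01, -7.33320821e-04],
       [ 3.55817428e-01, -9.34554201e-01,  1.54992943e-03],
       [-1.33837282e-04, -1.70942337e-03, -9.99998530e-01]]), 'ft_force': array([-0.23389994, -0.0428453 ,  0.00870647]), 'moment': array([-0.01613592,  0.007353  ,  0.05491972]), 'gripper_force': 0.0, 'opening': 1.0035290265305887}
top {'vfov': 47.12163465643714, 'cx': 326.8167296815023, 'cy': 241.225673874862, 'dist_coeffs': array([-0.09850576,  0.        ,  0.        ,  0.        ,  0.        ]), 'rvec': array([ 2.20764042, -2.20738087,  0.04672178]), 'tvec': array([1.06595371e-03, 5.94642493e-01, 1.43092487e+00])}
side {'vfov': 48.33617447673865, 'cx': 315.4184527293472, 'cy': 232.17939123209945, 'dist_coeffs': array([-0.10831499,  0.        ,  0.        ,  0.        ,  0.        ]), 'rvec': array([ 0.09679274, -2.87120816,  1.19857031]), 'tvec': array([0.61666035, 0.09232413, 1.15242504])}
```

View pics/top0.png

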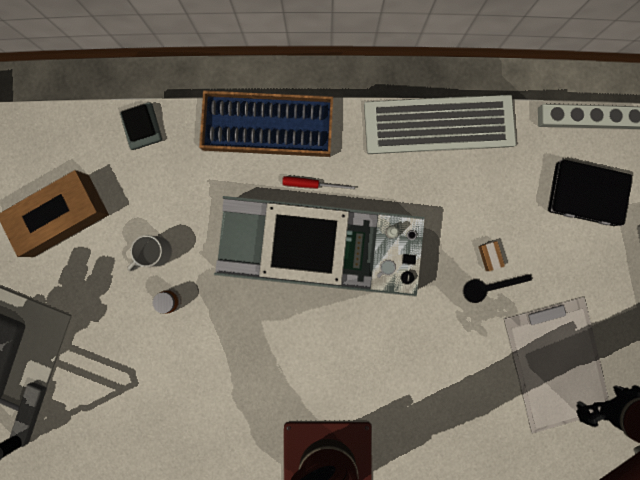

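View pics/side0.png

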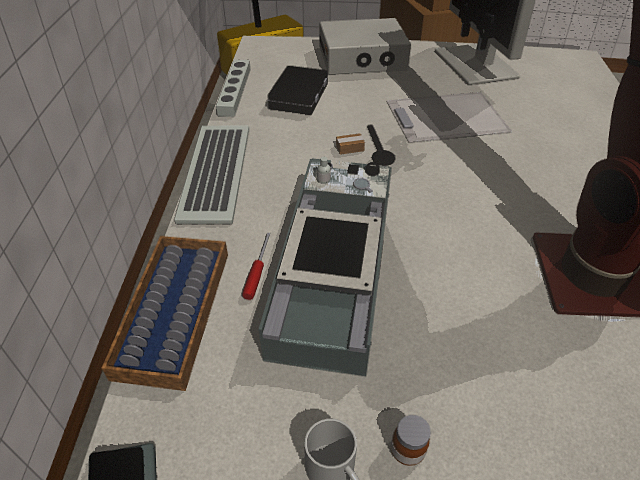

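The top view shows the white board with its black mat at about (305,244). The console's closing direction runs right in the image, roughly world -y. The open parking deck is at about (240,235), and the control deck with bottle, lens and knob is at (398,255). The side view agrees. Next I measure the mat and board outline.

```bash
cat > h.py <<'E'
import cv2,numpy as np
from rig import *
def ray(c,uv,z):
    f=240/np.tan(np.radians(c["vfov"]/2));K=np.array([[f,0,c["cx"]],[0,f,c["cy"]],[0,0,1]])
    n=cv2.undistortPoints(np.float64(uv).reshape(-1,1,2),K,c["dist_coeffs"])[:,0]
    if "rvec" in c: R=cv2.Rodrigues(c["rvec"])[0];t=c["tvec"];C=-R.T@t;d=np.c_[n,np.ones(len(n))]@R
    return C+d*((z-C[2])/d[:,2])[:,None]
def blob(m,seed):
    k,l=cv2.connectedComponents(m.astype(np.uint8));return (l==l[seed[1],seed[0]]).astype(np.uint8)
def rect(m):
    cs,_=cv2.findContours(m,cv2.RETR_EXTERNAL,cv2.CHAIN_APPROX_NONE);return cv2.boxPoints(cv2.minAreaRect(max(cs,key=cv2.contourArea)))
def mat(c,seed,z):
    return ray(c,rect(blob(c["color"].max(2)<45,seed)),z)
E
python3 - <<'E'
from h import *
c=camera("top");im=c["color"].astype(int)
P=mat(c,(305,244),.116);print("mat",P.round(4),P.mean(0),np.linalg.norm(np.diff(P,axis=0),axis=1))
m=blob(im.min(2)>130,(268,240));B=ray(c,rect(m),.114)
print("board",B.round(4),B.mean(0),np.linalg.norm(np.diff(B,axis=0),axis=1))
s=camera("side");Q=mat(s,(330,245),.116);print("side mat",Q.mean(0))
print("deck ends",ray(c,[(375,214),(371,290),(423,219),(417,294)],.106))
print("console -x end",ray(c,[(222,197),(215,275)],.104))
print(im[240,268],im[244,305])
cv2.imwrite("pics/z.png",cv2.resize(c["color"][180:310,200:440,::-1],None,fx=3.3,fy=3.3,interpolation=2))
E
```

```text
mat [[ 0.5306  0.1375  0.116 ]
 [ 0.657   0.1246  0.116 ]
 [ 0.6415 -0.0218  0.116 ]
 [ 0.5153 -0.0085  0.116 ]] [0.58610406 0.05796004 0.116     ] [0.12700144 0.14726377 0.12693974]
board [[ 0.507   0.1666  0.114 ]
 [ 0.684   0.1487  0.114 ]
 [ 0.6632 -0.0488  0.114 ]
 [ 0.4865 -0.03    0.114 ]] [0.58515835 0.05913464 0.114     ] [0.17782599 0.19855723 0.17770568]
side mat [0.58495929 0.05939154 0.116     ]
deck ends [[ 0.65816735 -0.11635499  0.106     ]
 [ 0.47214279 -0.10605738  0.106     ]
 [ 0.64606208 -0.23471054  0.106     ]
 [ 0.46206829 -0.21896381  0.106     ]]
console -x end [[0.70027982 0.25993944 0.104     ]
 [0.5084946  0.27585518 0.104     ]]
[168 160 142] [15 12 13]
```

View pics/z.png

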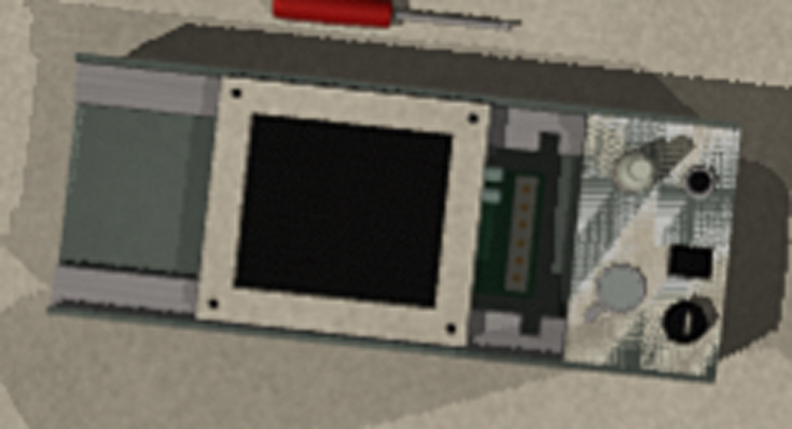

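Board centre is about (0.5855, 0.059), and the closing axis is (-0.105, -0.9945) in world. Travel left is about 67 mm. I'll carry the tool at the present height to behind the trailing edge with the fingers shut.

```bash
python3 -m inch '[{"slide":[3.5,-3.4,0],"delta_rot":[0,0,0],"jaw":-1},{"slide":[7,-6.9,0],"delta_rot":[0,0,0],"jaw":-1},{"slide":[10.5,-10.3,0],"delta_rot":[0,0,0],"jaw":-1},{"slide":[14,-13.8,0],"delta_rot":[0,0,0],"jaw":-1},{"slide":[17.5,-17.2,0],"delta_rot":[0,0,0],"jaw":-1}]'
python3 -m inch '[{"slide":[3.5,-3.4,0],"delta_rot":[0,0,0],"jaw":-1},{"slide":[7,-6.9,0],"delta_rot":[0,0,0],"jaw":-1},{"slide":[10.5,-10.3,0],"delta_rot":[0,0,0],"jaw":-1},{"slide":[14,-13.8,0],"delta_rot":[0,0,0],"jaw":-1},{"slide":[17.5,-17.2,0],"delta_rot":[0,0,0],"jaw":-1}]'
python3 -c "
from rig import *;o=get_obs();print(o['position'],o['joint_positions'],o['tcp_rot'])"
```

```text
clock: 0.7
position: [0.334, -0.3824, 0.2313]
tcp_rot: [[0.935, 0.356, -0.0], [0.356, -0.935, -0.0], [-0.0, 0.0, -1.0]]
ft_force: [0.1, -1.0, 0.5]
opening: 0.147
gripper_force: 0.0
clock: 1.2
position: [0.4363, -0.1594, 0.2315]
tcp_rot: [[0.935, 0.356, 0.0], [0.356, -0.935, -0.0], [0.0, 0.001, -1.0]]
ft_force: [1.6, -0.5, -0.6]
opening: 0.001
gripper_force: 0.0
[ 0.43629824 -0.15944795  0.23150898] [ 36.19953076  -1.62151885 -21.02618527 107.62374115  -0.58426425
  73.86251962 -53.8192541 ] [[ 9.34592407e-01  3.55720239e-01  3.80345272e-04]
 [ 3.55720393e-01 -9.34592306e-01 -4.73613495e-04]
 [ 1.86993859e-04  5.77932146e-04 -9.99999816e-01]]
```

```bash
python3 -m inch '[{"slide":[3.5,-3.4,0],"delta_rot":[0,0,-0.14],"jaw":-1},{"slide":[7,-6.9,0],"delta_rot":[0,0,-0.28],"jaw":-1},{"slide":[10.5,-10.3,0],"delta_rot":[0,0,-0.42],"jaw":-1},{"slide":[14,-13.8,0],"delta_rot":[0,0,-0.56],"jaw":-1},{"slide":[17.5,-17.2,0],"delta_rot":[0,0,-0.7],"jaw":-1}]'
python3 - <<'E'
from h import *
o=get_obs();R=o["tcp_rot"];print(o["joint_positions"].round(1), (R.T@(np.array([.600,.198,.231])-o["position"])*100).round(1))
E
```

```text
clock: 1.7
position: [0.5388, 0.0635, 0.2316]
tcp_rot: [[0.481, 0.877, 0.001], [0.877, -0.481, -0.0], [0.0, 0.001, -1.0]]
ft_force: [1.1, -0.9, 0.5]
opening: -0.002
gripper_force: 0.0
[ 20.3   9.3 -35.1  97.5   5.6  74.9 -44.6] [14.7 -1.1  0.1]
```

```bash
python3 -m inch '[{"slide":[3.7,-0.3,0],"delta_rot":[0,0,-0.1],"jaw":-1},{"slide":[7.4,-0.6,0],"delta_rot":[0,0,-0.2],"jaw":-1},{"slide":[11,-0.8,0],"delta_rot":[0,0,-0.3],"jaw":-1},{"slide":[14.7,-1.1,0],"delta_rot":[0,0,-0.396],"jaw":-1},{"slide":[14.7,-1.1,0],"delta_rot":[0,0,-0.396],"jaw":-1}]'
python3 - <<'E'
from h import *
o=get_obs();print(o["joint_positions"].round(1),o["position"],o["tcp_rot"][:,0])
c=camera("wrist");cv2.imwrite("pics/w1.png",c["color"][:,:,::-1])
c=camera("side");cv2.imwrite("pics/s1.png",c["color"][:,:,::-1])
E
```

```text
clock: 2.2
position: [0.5999, 0.2009, 0.2305]
tcp_rot: [[0.102, 0.995, -0.001], [0.995, -0.102, 0.003], [0.003, -0.002, -1.0]]
ft_force: [-0.4, 0.2, -0.5]
opening: -0.003
gripper_force: 0.0
[  8.6  21.9 -40.6  84.8  14.1  78.5 -38.6] [0.59987388 0.20092972 0.23051123] [0.10190782 0.99478839 0.00329418]
```

View pics/s1.png

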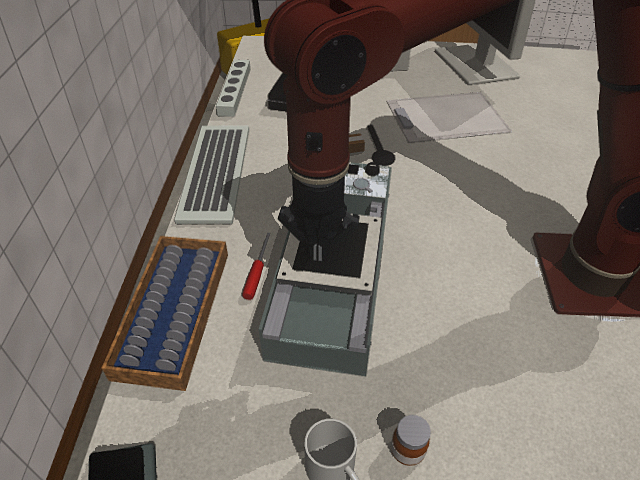

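View pics/w1.png

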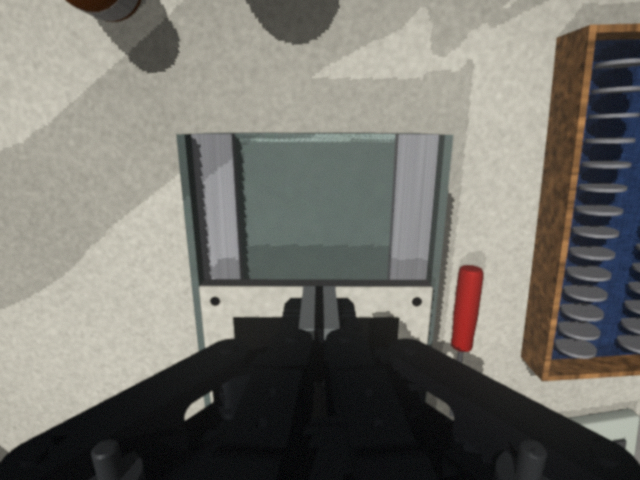

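The side view shows the closed fingers above the console, clear of everything. In the wrist view, the board's trailing edge is the row at about y=283, from x=200 to 432, square to the fingers, with the parking deck beyond it. I cast the edge pixels to world.

```bash
cat >> h.py <<'E'
def wray(c,o,uv,z):
    f=240/np.tan(np.radians(c["vfov"]/2));K=np.array([[f,0,c["cx"]],[0,f,c["cy"]],[0,0,1]])
    n=cv2.undistortPoints(np.float64(uv).reshape(-1,1,2),K,c["dist_coeffs"])[:,0]
    T=np.eye(4);T[:3,:3]=o["tcp_rot"];T[:3,3]=o["position"];T=T@c["tool_from_camera"]
    d=np.c_[n,np.ones(len(n))]@T[:3,:3].T;C=T[:3,3];return C+d*((z-C[2])/d[:,2])[:,None]
X=np.array([-.1045,-.9945,0]);Y=np.array([.9945,-.1045,0])  # console axes
def con(p): p=np.atleast_2d(p);return np.c_[p@X,p@Y]
E
python3 - <<'E'
from h import *
o=get_obs();c=camera("wrist");P=wray(c,o,[(200,285),(432,285)],.114);print(P, con(P))
S=wray(c,o,[(178,134),(452,134)],.104);print("wall end",con(S))
print("board side",con(wray(c,o,[(232,283),(205,345)],.114)))
print("tcp",con(o["position"]), "boardcentre",con([.5855,.059,0]))
E
```

```text
[[0.50504325 0.16384545 0.114     ]
 [0.68146621 0.1446834  0.114     ]] [[-0.21572132  0.48514366]
 [-0.21510086  0.66259873]]
wall end [[-0.32712424  0.47698143]
 [-0.32622951  0.67059119]]
board side [[-0.21735077  0.50988019]
 [-0.16300937  0.48389531]]
tcp [[-0.25789327  0.57603397]] boardcentre [[-0.11986025  0.57611425]]
```

```bash
python3 -m inch '[{"slide":[0,0,4],"delta_rot":[0,0,0],"jaw":-1},{"slide":[0,-0.2,8],"delta_rot":[0,0,0],"jaw":-1},{"slide":[0,-0.2,11],"delta_rot":[0,0,0],"jaw":-1},{"slide":[0,-0.2,13.2],"delta_rot":[0,0,0],"jaw":-1},{"slide":[0,-0.2,13.5],"delta_rot":[0,0,0],"jaw":-1}]'
python3 -m inch '[{"slide":[-0.5,0,0],"delta_rot":[0,0,0],"jaw":-1},{"slide":[-1,0,0],"delta_rot":[0,0,0],"jaw":-1},{"slide":[-1.5,0,0],"delta_rot":[0,0,0],"jaw":-1},{"slide":[-1.9,0,0],"delta_rot":[0,0,0],"jaw":-1},{"slide":[-2.1,0,0],"delta_rot":[0,0,0],"jaw":-1}]'
python3 - <<'E'
from h import *
o=get_obs();print(con(o["position"]),o["position"]);c=camera("top");P=mat(c,(305,244),.116);print(con(P.mean(0)))
E
```

```text
clock: 2.85
position: [0.5966, 0.193, 0.0936]
tcp_rot: [[0.113, 0.994, -0.004], [0.994, -0.113, -0.002], [-0.003, -0.004, -1.0]]
ft_force: [0.0, 0.1, 0.0]
opening: -0.002
gripper_force: 0.0
clock: 3.35
position: [0.5962, 0.174, 0.097]
tcp_rot: [[0.112, 0.994, 0.001], [0.994, -0.112, -0.0], [-0.0, 0.001, -1.0]]
ft_force: [0.4, -0.2, 0.1]
opening: 0.005
gripper_force: 0.0
[[-0.23533881  0.5746976 ]] [0.59615918 0.17399716 0.09701064]
[[-0.04149473  0.35605637]]
```

```bash
python3 -m inch '[{"slide":[-0.4,0,0],"delta_rot":[0,0,0],"jaw":-1},{"slide":[-0.8,0,0],"delta_rot":[0,0,0],"jaw":-1},{"slide":[-1.2,0,0],"delta_rot":[0,0,0],"jaw":-1},{"slide":[-1.6,0,0],"delta_rot":[0,0,0],"jaw":-1},{"slide":[-2,0,0],"delta_rot":[0,0,0],"jaw":-1}]'
python3 -m inch '[{"slide":[-0.4,0,0],"delta_rot":[0,0,0],"jaw":-1},{"slide":[-0.8,0,0],"delta_rot":[0,0,0],"jaw":-1},{"slide":[-1.2,0,0],"delta_rot":[0,0,0],"jaw":-1},{"slide":[-1.6,0,0],"delta_rot":[0,0,0],"jaw":-1},{"slide":[-2,0,0],"delta_rot":[0,0,0],"jaw":-1}]'
python3 - <<'E'
from h import *
o=get_obs();print(con(o["position"]),o["position"],o["ft_force"]);c=camera("wrist");cv2.imwrite("pics/w2.png",c["color"][:,:,::-1])
E
```

```text
clock: 3.9
position: [0.5935, 0.155, 0.0964]
tcp_rot: [[0.11, 0.994, 0.0], [0.994, -0.11, 0.001], [0.001, 0.0, -1.0]]
ft_force: [-0.2, 3.3, 1.0]
opening: 0.001
gripper_force: 1.4
clock: 4.4
position: [0.5913, 0.1348, 0.0964]
tcp_rot: [[0.111, 0.994, 0.0], [0.994, -0.111, 0.0], [0.0, 0.0, -1.0]]
ft_force: [0.1, 3.4, 0.7]
opening: -0.004
gripper_force: 1.6
[[-0.19587272  0.57399677]] [0.59133775 0.13481943 0.09641161] [0.08613285 3.38895474 0.7329611 ]
```

View pics/w2.png

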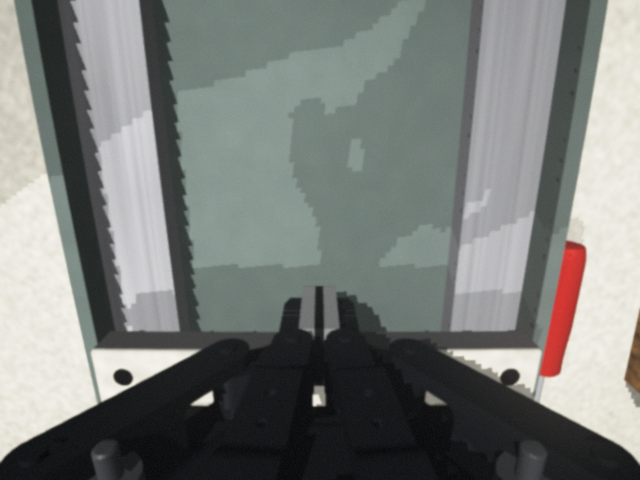

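The wrist view shows the fingers at (320,310) against the middle of the edge (row 333). The board is straight and sliding at about 3.4 N. I continue, then slow down near the notches.

```bash
python3 -m inch '[{"slide":[-0.5,0,0],"delta_rot":[0,0,0],"jaw":-1},{"slide":[-1,0,0],"delta_rot":[0,0,0],"jaw":-1},{"slide":[-1.5,0,0],"delta_rot":[0,0,0],"jaw":-1},{"slide":[-2,0,0],"delta_rot":[0,0,0],"jaw":-1},{"slide":[-2.4,0,0],"delta_rot":[0,0,0],"jaw":-1}]'
python3 -m inch '[{"slide":[-0.15,0,0],"delta_rot":[0,0,0],"jaw":-1},{"slide":[-0.3,0,0],"delta_rot":[0,0,0],"jaw":-1},{"slide":[-0.45,0,0],"delta_rot":[0,0,0],"jaw":-1},{"slide":[-0.6,0,0],"delta_rot":[0,0,0],"jaw":-1},{"slide":[-0.7,0,0],"delta_rot":[0,0,0],"jaw":-1}]'
python3 - <<'E'
from h import *
o=get_obs();print(con(o["position"]),o["ft_force"]);c=camera("wrist")
g=c["color"][:,460:530].astype(int).mean((1,2));print(g[320:380:3].round())
E
```

```text
clock: 4.95
position: [0.5887, 0.1105, 0.0963]
tcp_rot: [[0.111, 0.994, -0.0], [0.994, -0.111, -0.0], [-0.0, -0.0, -1.0]]
ft_force: [0.5, 4.0, 2.0]
opening: 0.001
gripper_force: 1.5
clock: 5.45
position: [0.5876, 0.1037, 0.096]
tcp_rot: [[0.111, 0.994, -0.001], [0.994, -0.111, -0.001], [-0.001, -0.001, -1.0]]
ft_force: [0.6, 2.7, 0.3]
opening: -0.001
gripper_force: 1.8
[[-0.16453241  0.57355778]] [0.57829864 2.69984918 0.26772444]
[153. 111.  81.  81.  81.  81. 112. 224. 236. 236. 236. 235. 228. 201.
 167. 143. 129. 123. 132. 123.]
```

```bash
python3 -m inch '[{"slide":[-0.1,0,0],"delta_rot":[0,0,0],"jaw":-1},{"slide":[-0.2,0,0],"delta_rot":[0,0,0],"jaw":-1},{"slide":[-0.3,0,0],"delta_rot":[0,0,0],"jaw":-1},{"slide":[-0.4,0,0],"delta_rot":[0,0,0],"jaw":-1},{"slide":[-0.4,0,0],"delta_rot":[0,0,0],"jaw":-1}]'
python3 -m inch '[{"slide":[-0.1,0,0],"delta_rot":[0,0,0],"jaw":-1},{"slide":[-0.2,0,0],"delta_rot":[0,0,0],"jaw":-1},{"slide":[-0.3,0,0],"delta_rot":[0,0,0],"jaw":-1},{"slide":[-0.3,0,0],"delta_rot":[0,0,0],"jaw":-1}]'
python3 - <<'E'
from h import *
o=get_obs();print(con(o["position"]),o["ft_force"]);c=camera("wrist")
g=c["color"][:,460:530].astype(int).mean((1,2));print(g[320:380:3].round())
cv2.imwrite("pics/w3.png",c["color"][:,:,::-1])
E
```

```text
clock: 6.0
position: [0.5874, 0.1, 0.0963]
tcp_rot: [[0.111, 0.994, -0.0], [0.994, -0.111, -0.0], [-0.0, -0.0, -1.0]]
ft_force: [-0.8, 0.1, -0.4]
opening: 0.003
gripper_force: 0.5
clock: 6.4
position: [0.5869, 0.0986, 0.0964]
tcp_rot: [[0.11, 0.994, -0.0], [0.994, -0.11, 0.002], [0.002, -0.0, -1.0]]
ft_force: [-0.7, 6.5, -1.8]
opening: 0.001
gripper_force: 3.0
[[-0.1594275   0.57338306]] [-0.73272341  6.46389291 -1.79663029]
[144.  85.  81.  82.  82.  87. 197. 236. 238. 237. 236. 237. 226. 186.
 166. 147. 136. 136. 140. 121.]
```

```bash
python3 -m inch '[{"slide":[0.3,0,0],"delta_rot":[0,0,0],"jaw":-1},{"slide":[0.8,0,0],"delta_rot":[0,0,0],"jaw":-1},{"slide":[1.5,0,0],"delta_rot":[0,0,0],"jaw":-1},{"slide":[1.5,0,-3],"delta_rot":[0,0,0],"jaw":-1},{"slide":[1.5,0,-6],"delta_rot":[0,0,0],"jaw":-1}]'
python3 - <<'E'
from h import *
o=get_obs();c=camera("wrist");cv2.imwrite("pics/w4.png",c["color"][:,:,::-1])
c=camera("side");cv2.imwrite("pics/s4.png",cv2.resize(c["color"][140:380,220:420,::-1],None,fx=2.5,fy=2.5))
E
```

```text
clock: 6.95
position: [0.5881, 0.1126, 0.1563]
tcp_rot: [[0.11, 0.994, -0.002], [0.994, -0.11, -0.0], [-0.0, -0.002, -1.0]]
ft_force: [0.7, -0.0, 0.2]
opening: -0.002
gripper_force: 0.0
```

View pics/s4.png

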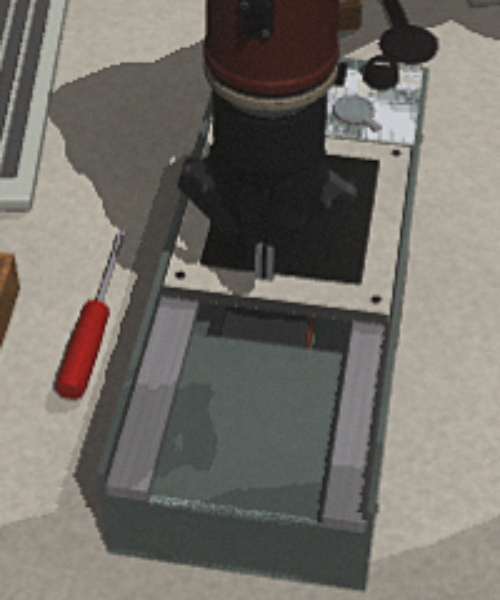

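View pics/w4.png

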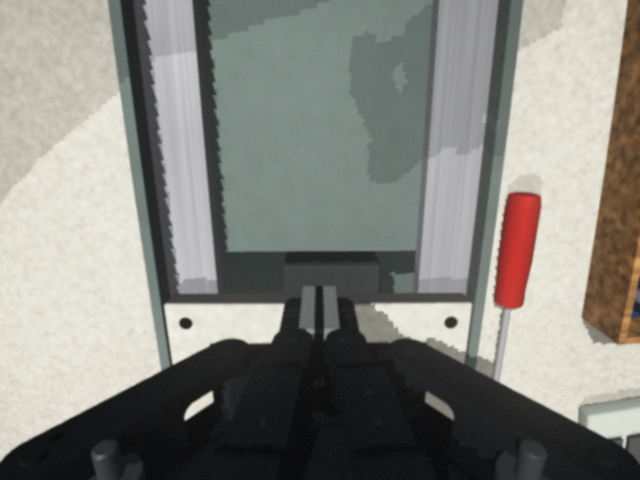

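The side view shows the board abutting the control deck at about (385,140), apparently flush. In the wrist view its edge runs from (165,302) to (475,302). The edge's apparent width gives its height.

```bash
python3 - <<'E'
from h import *
o=get_obs();c=camera("wrist")
r=c["color"][312].astype(int).min(1);print("white cols",np.where(r>140)[0][[0,-1]])
w=np.where(r>140)[0][[0,-1]]
for z in(.114,.106): 
    P=con(wray(c,o,[(w[0],302),(w[1]+1,302)],z));Q=con(wray(c,o,[(w[0],312),(w[1]+1,312)],z));print(z,P,Q[1,1]-Q[0,1])
E
```

```text
white cols [  0 572]
0.114 [[-0.15344294  0.39268751]
 [-0.15116044  0.72304587]] 0.33337540656643216
0.106 [[-0.14947674  0.3849503 ]
 [-0.14709789  0.72925357]] 0.34744766385334896
```

```bash
python3 -m inch '[{"slide":[-3,0,0],"delta_rot":[0,0,0],"jaw":-1},{"slide":[-6,0,0],"delta_rot":[0,0,0],"jaw":-1},{"slide":[-9,0,0],"delta_rot":[0,0,0],"jaw":-1},{"slide":[-12,0,0],"delta_rot":[0,0,0],"jaw":-1},{"slide":[-12.5,0,0.5],"delta_rot":[0,0,0],"jaw":-1}]'
python3 -m inch '[{"slide":[0,0,1],"delta_rot":[0,0,0],"jaw":-1},{"slide":[0,0,2],"delta_rot":[0,0,0],"jaw":-1},{"slide":[0,0,2.7],"delta_rot":[0,0,0],"jaw":-1},{"slide":[0,0,3.2],"delta_rot":[0,0,0],"jaw":-1},{"slide":[0,0,3.2],"delta_rot":[0,0,0],"jaw":-1}]'
python3 -m inch '[{"slide":[0,0,0.1],"delta_rot":[0,0,0],"jaw":-1},{"slide":[0,0,0.2],"delta_rot":[0,0,0],"jaw":-1},{"slide":[0,0,0.3],"delta_rot":[0,0,0],"jaw":-1},{"slide":[0,0,0.4],"delta_rot":[0,0,0],"jaw":-1},{"slide":[0,0,0.4],"delta_rot":[0,0,0],"jaw":-1}]'
```

```text
clock: 7.6
position: [0.5745, -0.0168, 0.1505]
tcp_rot: [[0.116, 0.993, -0.001], [0.993, -0.116, -0.002], [-0.002, -0.001, -1.0]]
ft_force: [-0.5, 0.1, 0.3]
opening: -0.002
gripper_force: 0.0
clock: 8.1
position: [0.5745, -0.0112, 0.1183]
tcp_rot: [[0.109, 0.994, -0.001], [0.994, -0.109, 0.0], [0.0, -0.001, -1.0]]
ft_force: [0.2, -0.3, -0.4]
opening: 0.001
gripper_force: 0.0
clock: 8.6
position: [0.5749, -0.0121, 0.1153]
tcp_rot: [[0.111, 0.994, 0.0], [0.994, -0.111, -0.0], [-0.0, 0.0, -1.0]]
ft_force: [0.3, 0.6, 0.4]
opening: -0.001
gripper_force: 0.0
```

```bash
python3 -m inch '[{"slide":[0,0,0.1],"delta_rot":[0,0,0],"jaw":-1},{"slide":[0,0,0.2],"delta_rot":[0,0,0],"jaw":-1},{"slide":[0,0,0.3],"delta_rot":[0,0,0],"jaw":-1},{"slide":[0,0,0.4],"delta_rot":[0,0,0],"jaw":-1},{"slide":[0,0,0.4],"delta_rot":[0,0,0],"jaw":-1}]'
python3 -m inch '[{"slide":[0,0,0.1],"delta_rot":[0,0,0],"jaw":-1},{"slide":[0,0,0.2],"delta_rot":[0,0,0],"jaw":-1},{"slide":[0,0,0.2],"delta_rot":[0,0,0],"jaw":-1}]'
```

```text
clock: 9.1
position: [0.5748, -0.0121, 0.1111]
tcp_rot: [[0.111, 0.994, -0.0], [0.994, -0.111, 0.0], [0.0, -0.0, -1.0]]
ft_force: [0.3, -0.7, 0.1]
opening: -0.0
gripper_force: 0.0
clock: 9.4
position: [0.5748, -0.0121, 0.1092]
tcp_rot: [[0.111, 0.994, -0.0], [0.994, -0.111, 0.0], [0.0, -0.0, -1.0]]
ft_force: [0.1, 0.1, 0.3]
opening: -0.002
gripper_force: 0.0
```

Still free at 0.109, so the board has dropped (undropped, the mat top would be at 0.116). I press on in small steps.

```bash
python3 -m inch '[{"slide":[0,0,0.05],"delta_rot":[0,0,0],"jaw":-1},{"slide":[0,0,0.1],"delta_rot":[0,0,0],"jaw":-1},{"slide":[0,0,0.15],"delta_rot":[0,0,0],"jaw":-1},{"slide":[0,0,0.15],"delta_rot":[0,0,0],"jaw":-1}]'
python3 -m inch '[{"slide":[0,0,0.05],"delta_rot":[0,0,0],"jaw":-1},{"slide":[0,0,0.1],"delta_rot":[0,0,0],"jaw":-1},{"slide":[0,0,0.1],"delta_rot":[0,0,0],"jaw":-1}]'
```

```text
clock: 9.8
position: [0.575, -0.0121, 0.1082]
tcp_rot: [[0.111, 0.994, 0.0], [0.994, -0.111, -0.0], [-0.0, 0.0, -1.0]]
ft_force: [-1.9, 0.1, 4.8]
opening: -0.001
gripper_force: 2.3
clock: 10.1
position: [0.575, -0.0121, 0.1081]
tcp_rot: [[0.111, 0.994, 0.0], [0.994, -0.111, -0.001], [-0.001, 0.0, -1.0]]
ft_force: [-6.8, 0.1, 15.4]
opening: 0.001
gripper_force: 7.1
```

```bash
python3 -m inch '[{"slide":[0,0,0],"delta_rot":[0,0,0],"jaw":-1},{"slide":[0,0,0],"delta_rot":[0,0,0],"jaw":-1},{"slide":[0,0,0],"delta_rot":[0,0,0],"jaw":-1},{"slide":[0,0,0],"delta_rot":[0,0,0],"jaw":-1},{"slide":[0,0,0],"delta_rot":[0,0,0],"jaw":-1}]'
python3 - <<'E'
from h import *
c=camera("side");cv2.imwrite("pics/s5.png",cv2.resize(c["color"][140:380,220:420,::-1],None,fx=2.5,fy=2.5))
E
```

```text
clock: 10.6
position: [0.5751, -0.0121, 0.1082]
tcp_rot: [[0.111, 0.994, 0.0], [0.994, -0.111, -0.001], [-0.001, 0.001, -1.0]]
ft_force: [-6.6, -0.3, 14.3]
opening: 0.001
gripper_force: 7.0
```

View pics/s5.png

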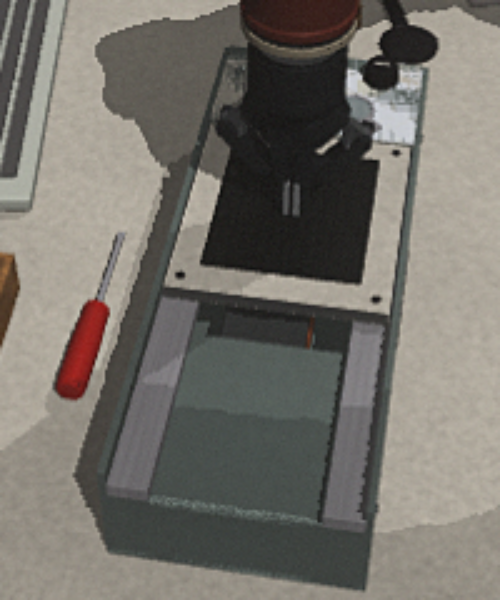

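The board lies level and flush, with the fingertips on the mat at about (290,200) holding a steady 14 N.

```bash
python3 -c "
from rig import *;print(job_done())"
```

```text
the job is handed in; nothing more can be done
None
```

The cover board is back over the bay and has dropped into its notches: the fingers met its mat at 108 mm, the closed height. The job is handed in with the fingers still pressing the mat down at about 14 N; I touched nothing but the board, and the judge's verdict was not shown to me.

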